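# Load a paint coupon under the spring clip

## Robot

A 6-joint arm with a two-finger parallel gripper is mounted at the origin on the work surface. World frame = base frame: x ahead of the robot, y to its left, z up, the work surface at z = 0. Lengths are in mm, angles in rad, forces in N, time in s.
With the tool pointing down it reaches from about 400 to 925 mm from the base axis. Payload 12.5 kg.
Tool frame: the origin (TCP) lies between the finger pads; the fingertips stand 19 mm ahead of it and the grasp point (between the pads) is the TCP (env.tips_ahead is the distance from the TCP to the fingertips, in mm); z points along the fingers, y is the line along which they close (so a half turn about z gives the same grasp; the last joint's range is limited). The gripper opens to 95 mm and grips with 3 to 60 N. Pads are 20 mm wide; open, the fingers measure 119 mm over their backs; the gripper's body (75 mm by 180 mm) begins 59 mm behind the grasp point.
Start: joints at [1.186, 0.491, 1.559, -0, 1.092, -0.106], TCP at [171.984, 600.89, 208.061] pointing down, gripper open.
Joint ranges: [-3.1, 3.1], [-0.84, 2.19], [0.05, 2.79], [-1.13, 4.28], [0.06, 2.93], [-2.69, 2.69]. Speed limits (rad/s): [2.22, 2.22, 2.79, 3.14, 3.14, 3.14].

## Interface

Orientations are given as [roll, pitch, yaw] about the fixed x, y, z axes, in that order (R = Rz(yaw) Ry(pitch) Rx(roll)).
In Python, from cell import env gives the robot as it stands.
- The arm moves only by the shell command python3 -m crank 'ROWS'. ROWS is JSON, a list of rows, each a list of 5 numbers: the shift along the tool's x, y, z in mm, then the turn about the tool's z in degrees, then the finger opening in mm, from 0 to 95.1. In form: [[dx, dy, dz, yaw, grip], ...]. A call has 1 to 10 rows; each row is the pose to reach, as a shift and turn from the pose commanded when the call began, along the tool's axes at that moment; what a row does not reach only later rows make up. A row lasts 1/12 s, in which the tool goes at most 41.7 mm and 7.16 degrees, less where a joint would pass 70% of its speed; a pose out of reach is approached as far as the arm can. A call with a gripper value outside its range is refused whole. The fingers move at their own pace and stop on an object; the grip force is fixed at half the most. Time passes only in rows, so rows that repeat a pose let the fingers close. It gives the time, the measured TCP pose, the force, the opening and the grip force at its end, in the units of the state.
- env.state(): the state, without advancing time (a new reading comes with each control period).
- env.read_camera(name): name is "side" or "top" or "wrist"; returns a dict with "img" (480x640x3 uint8, blue, green, red), "K" (3x3 intrinsics, pixels), "k1" (the pictures are not rectified: a ray, as slopes to the right and down, at radius r is drawn at 1 + k1 r^2 times it, then the intrinsics apply), "pose" (4x4, takes a point from camera to world coordinates). Camera axes: x right, y down, z forward; pixel columns grow to the right and rows downward; lengths in mm; the calibration is good to about 2 mm. A picture is of the moment at which its call begins. There is no depth.
- env.job_done(): hands the job in; it is judged then, once.
The state is a dict: "t": time; "joints": joint angles; "qvel": joint speeds; "tau": joint torques, N m; "eef_pos": TCP position; "tcp_rot": TCP orientation; "ft_force": force on the tool from outside, world axes, zero at the start; "moment": the same for the moment, N m; "opening": opening from 0.0 (shut) to 1.0 (fully open); "grip_force": force on a finger pad.
Only numpy, scipy, OpenCV 4.12 (cv2) and the standard library are available. Lean on these libraries where they do the work, as an engineer would, in place of code of your own. Each camera call takes 0.05 s, during which the arm holds its last target. There are 200 camera calls.

## Task

On the clip stage standing on the turntable, press the spring clip's long thumb plate down with one fingertip so that its jaw opens, and keep it down while the other fingertip pushes the coupon holder by its upright lip along its track, beneath the jaw, until it is fully home against the end stop. Only then let the clip close on the holder and take the hand clear. Do not lift the holder, and leave everything else where it stands.

Things in the scene. Friction and masses are not known exactly. Their poses are not given: they have to be found in the camera images.
- stage: fixed clip stage, grey base 140 x 118 x 8 mm on the turntable (top 30 mm above the glass); neither moves. Origin: under the base's middle. +x: the way the holder is pushed, +y: from deck to thumb plate. Aluminium deck on the -y side, top 20 mm up, x -58 to 70, y -60 to -4 mm. Hinge line along x at y 0, 32 mm up, between posts at x -64 and 64 mm, 37 mm tall
- home (a point): point on the stage's deck where the holder's origin lies when it is fully home: stage x 33, y -32, z 20 mm; the end stop's face is 25 mm farther in +x. Along the track (x -24 to 58 mm) two rails, 8.4 mm high, reach 4 mm over the holder's side edges, so that it can only slide along x, with 1 mm of play. Axes as the stage's
- holder: loose flat coupon holder, aluminium, 50 (x) x 40 (y) x 5 mm, about 80 g, carrying a half-painted birch coupon. Origin: centre of its underside; axes as the stage's. It starts in the track, 26 to 46 mm short of home and 4 to 24 mm short of the jaw
- lip (a point): top middle of the rear face of the holder's upright lip, at its rear (-x) edge: 27 mm above and 25 mm behind the holder's origin. The lip is 28 mm wide (y), 3 mm thick, and is there to be pushed in +x; behind it the deck is free
- clip (a joint): opening angle of the spring clip, rad: 0 at rest (shut; the holder cannot enter), grows as the thumb plate is pressed down, stop at 0.45. The jaw clears the 5 mm holder above 0.17, by plenty at 0.25 to 0.40; closed on the holder it reads about 0.16. It springs shut when let go; the press takes about 4 to 12 N. Jaw: stage x 36 to 56 mm, its foot at y -27 to -33 mm
- thumb (a point): point on the upper face of the clip's steel thumb plate, mid-length, 36 mm out (+y) from the hinge line; moves with the clip. The plate runs from stage x -60 to 56 mm and 50 mm out; press or slide along it anywhere. At rest it slopes up outward by 0.30 rad (this point 44 mm above the stage's origin); at clip 0.30 it is level, top 33.5 mm up, lower than the lip's top (47 mm)
- head: half-painted marionette head (cream above, bare birch below), 105 mm tall, 68 mm wide, on a round wooden foot 60 mm across; loose; origin under its foot
- bell: copper hand bell with a wooden knob, 56 mm across, 66 mm tall; loose; origin under its rim
- spoon: horn spoon 150 mm long, lying flat along its own x; loose; origin under its middle
- pin_vise: chrome pin vise, about 115 mm long, 11 mm thick, lying along its own x; loose; origin under its middle
- paint_jar: amber glass paint jar with a white cap, 48 mm across, 55 mm tall, on the glass; loose; origin under its middle
- brush: paint brush 170 mm long, lying along its own x on the glass; loose; origin under it
- dish: white ceramic dish 80 mm across, 30 mm tall, on the glass; loose; origin under its middle
Things that resemble listed ones, but are neither listed nor needed, are in the scene too. What is meant by the holder is not purple, and is the larger of those in its own colour.

How it is judged:
By the outcome, as a careful person would: the job done as asked, in the order asked, and still so for the second after the job is handed in, with the robot touching nothing.
It also fails if it takes over 43 s, if anything falls off the work surface, if the arm or the gripper's body presses on something with over 40 N, if the wrist force passes 120 N, or if a joint passes its speed limit or range.

## Working session

There is one attempt and no reset: what is moved stays moved. The work goes in short steps, Python scripts to look and compute and a shell command to move; the robot and the scene stay as the last step left them, time stands still between calls to the robot, and variables do not carry over. Pictures are saved under pics/ and viewed, at most 10 in all, crops included, and the job is handed in when it is done.

```bash
ls; mkdir -p pics; python3 - <<'E'
from cell import env
import cv2,pickle
d={}
for n in("side","top","wrist"):
    c=env.read_camera(n);d[n]=c;cv2.imwrite(f"pics/{n}0.png",c["img"]);print(n,c["K"].tolist(),c["k1"],c["pose"].round(3).tolist())
pickle.dump(d,open("c0.pkl","wb"))
print(env.state(),env.tips_ahead)
E
```

```text
pics
side [[461.81588501840963, 0.0, 326.18737063315183], [0.0, 461.81588501840963, 244.2104356918574], [0.0, 0.0, 1.0]] -0.01734913005267816 [[0.992, -0.078, 0.096, 436.805], [-0.124, -0.693, 0.71, -705.657], [0.011, -0.716, -0.698, 769.778], [0.0, 0.0, 0.0, 1.0]]
top [[483.64566572572403, 0.0, 322.15986196306915], [0.0, 483.64566572572403, 240.01525711444302], [0.0, 0.0, 1.0]] -0.01587539606038023 [[0.04, -0.978, 0.203, 333.815], [-0.999, -0.04, 0.003, -4.01], [0.005, -0.203, -0.979, 1095.757], [0.0, 0.0, 0.0, 1.0]]
wrist [[382.1010447001624, 0.0, 315.5266795050458], [0.0, 382.1010447001624, 243.81420132382343], [0.0, 0.0, 1.0]] -0.08097342081258663 [[0.276, 0.93, 0.242, 104.975], [0.961, -0.267, -0.07, 620.998], [-0.001, 0.252, -0.968, 384.363], [0.0, 0.0, 0.0, 1.0]]
{'t': 0.15, 'joints': array([ 1.18642066e+00,  4.91403626e-01,  1.55932514e+00, -5.74139620e-06,
        1.09170101e+00, -1.05616849e-01]), 'qvel': array([-0.00063907, -0.0029183 ,  0.00011002, -0.00149798, -0.00019787,
       -0.00143267]), 'tau': array([ 1.45935996e-03, -6.12895775e+01, -2.58280957e+01,  6.92838128e-02,
        4.72690654e-02, -9.53908329e-05]), 'eef_pos': array([171.89429689, 600.69859527, 207.60144223]), 'tcp_rot': array([-3.14075965e+00, -8.31859957e-05,  2.86283645e+00]), 'ft_force': array([-0.39504063, -0.39029912, -0.24430197]), 'moment': array([ 0.0155606 ,  0.02691292, -0.00735447]), 'grip_force': 0.0, 'opening': 0.9998596772557603} 19.0
```

View pics/top0.png

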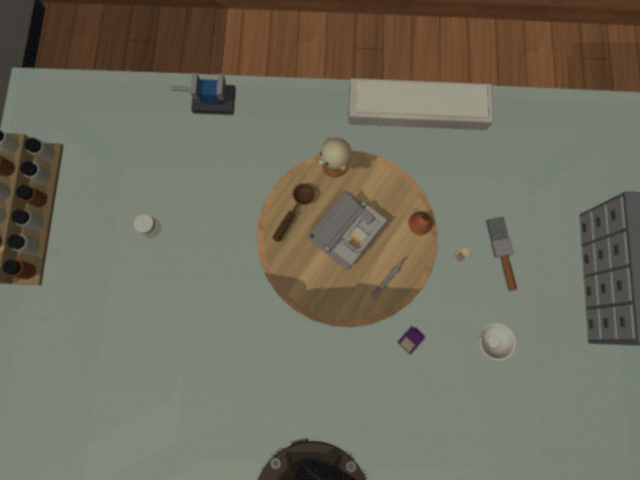

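View pics/side0.png

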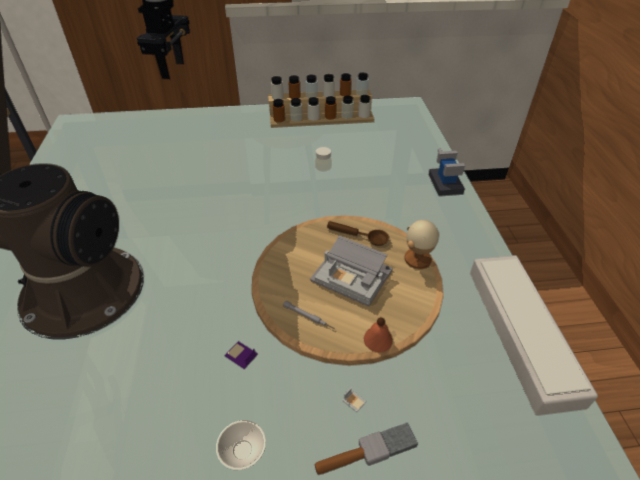

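The stage is at about (348,230) in top and (352,270) in side. There are three candidates for the holder: the one in the track (top 356,238; side 343,274), a purple one on the glass (411,340) and a small aluminium one on the glass (462,254). The holder is the one in the track, since it is larger and not purple. I'll confirm this in an enlarged crop.

```bash
python3 - <<'E'
import cv2,pickle,numpy as np
d=pickle.load(open("c0.pkl","rb"))
a=cv2.resize(d["top"]["img"][185:275,300:400],(660,594),interpolation=cv2.INTER_CUBIC)
b=cv2.resize(d["side"]["img"][230:310,300:410],(800,582),interpolation=cv2.INTER_CUBIC)
cv2.imwrite("pics/ct.png",a);cv2.imwrite("pics/cs.png",b)
E
```

```text
(no output)
```

View pics/ct.png

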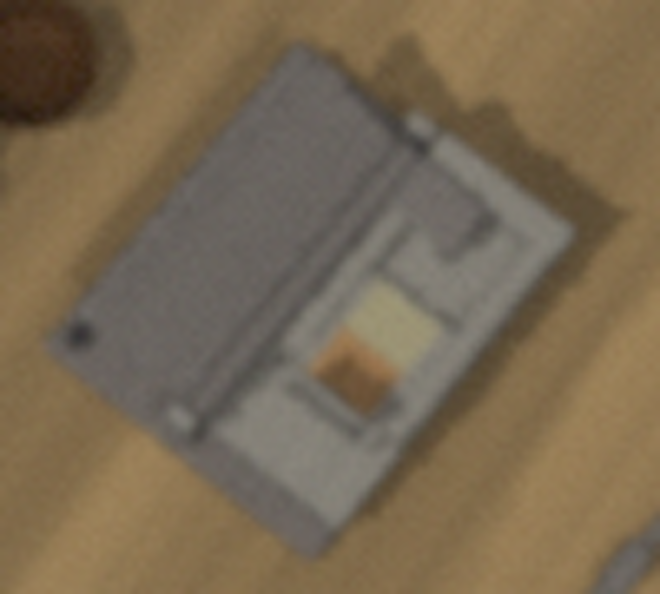

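View pics/cs.png

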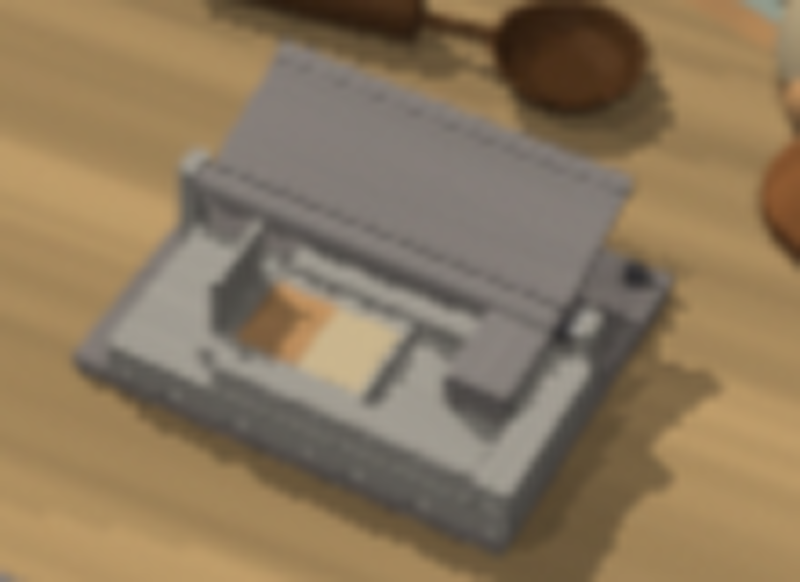

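The crops confirm it: the clip stage has the holder in its track, lip rearward at top crop (330,410) and side crop (235,260), with the half-painted coupon in front of it. Next I'll fit the stage pose and the slide from both views.

```bash
cat >h.py <<'E'
import numpy as np,pickle,cv2
from scipy.optimize import least_squares
def proj(c,P):
    T=np.linalg.inv(c["pose"]);q=np.atleast_2d(P)@T[:3,:3].T+T[:3,3];u=q[:,:2]/q[:,2:]
    u=u*(1+c["k1"]*(u**2).sum(1,keepdims=True));K=c["K"]
    return u*[K[0,0],K[1,1]]+K[:2,2]
def s2w(p,P):
    P=np.atleast_2d(P).astype(float);c,s=np.cos(p[3]),np.sin(p[3])
    return P@np.array([[c,s,0],[-s,c,0],[0,0,1]])+p[:3]
E
python3 - <<'E'
from h import *
d=pickle.load(open("c0.pkl","rb"))
S=[(-70,-59,8),(-70,59,8),(70,-60,20),(-58,-60,20),(-64,0,37),(64,0,37),(56,47.5,48)]
T=np.array([(315,553),(52,345),(575,230),(325,520),(183,418),(422,128),(300,42)])/6.6+[300,185]
S2=[(-70,-59,8),(70,-60,20),(-58,-60,20),(-64,0,37),(64,0,37),(-60,47.5,48),(56,47.5,48),(70,59,8)]
V=np.array([(80,362),(505,495),(110,350),(195,160),(590,320),(285,45),(632,183),(672,280)])/7.27+[300,230]
L=lambda s:[(s-25,-18,47),(s-25,-46,47)]
LV=np.array([(260,222),(213,285)])/7.27+[300,230]; LT=np.array([(300,383),(360,435)])/6.6+[300,185]
def f(p,full=0):
    s=p[4]
    a=proj(d["top"],s2w(p,S+L(s)))-np.vstack([T,LT]); b=proj(d["side"],s2w(p,S2+L(s)))-np.vstack([V,LV])
    return (a,b) if full else np.r_[a.ravel(),b.ravel()]
r=least_squares(f,[440,-50,30,-.7,-5],loss="soft_l1")
print(r.x.round(3));a,b=f(r.x,1);print(a.round(1).tolist(),b.round(1).tolist())
np.save("p.npy",r.x)
# head / bell rough: ray at height
def ray(c,uv,z):
    n=cv2.undistortPoints(np.array([[uv]],float),c["K"],np.array([c["k1"],0,0,0.]))[0,0] 
    v=c["pose"][:3,:3]@[n[0],n[1],1];o=c["pose"][:3,3];return (o+v*(z-o[2])/v[2]).round(0)
print("head",ray(d["top"],(336,152),105),ray(d["side"],(424,236),105),"bell",ray(d["side"],(379,320),95))
E
```

```text
[582.372 -52.894  27.891  -0.631  -7.326]
[[-0.2, 0.1], [-1.9, -0.8], [-0.5, -0.1], [2.4, 0.3], [0.8, -0.3], [0.4, -0.9], [-0.0, 0.6], [-1.2, -2.1], [0.0, -2.0]] [[-1.0, -0.9], [0.8, 3.3], [-0.5, -0.6], [-0.7, 1.0], [-0.5, 1.0], [-0.9, 0.6], [0.0, 0.3], [0.7, -1.2], [-0.4, -0.2], [-0.5, -0.3]]
head [736. -23. 105.] [737. -28. 105.] bell [ 600. -223.   95.]
```

View pics/wrist0.png

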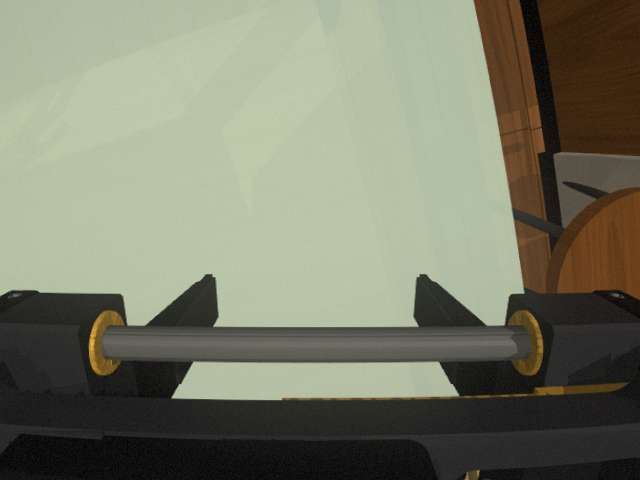

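The wrist view shows only the fingers (tips near 210,275 and 420,275) and bare glass, with the turntable edge at right. The fit is good: stage at (582,-53,28), yaw -0.63, holder about 40 mm short of home. I'll move over in steps and turn about 200° so that the wrist camera looks ahead along the push.

```bash
cat >>h.py <<'E'
def go(tx,ty,tz,p,yaw=None):
    """remaining shift in tool axes to put the TCP at stage x,y and world height tz"""
    from cell import env
    s=env.state();w=s["eef_pos"];t=s2w(p,[tx,ty,0])[0];y=s["tcp_rot"][2]
    c,n=np.cos(y),np.sin(y);d=t-w
    turn=np.degrees(y-(p[3] if yaw is None else yaw))
    c0,s0=np.cos(p[3]),np.sin(p[3]);e=w-p[:3]
    print("t",round(s["t"],2),"eef",w.round(1),"stage",(e[0]*c0+e[1]*s0).round(1),(-e[0]*s0+e[1]*c0).round(1),"yaw",round(y,3),
     "shift",(d[0]*c+d[1]*n).round(1),(d[0]*n-d[1]*c).round(1),(w[2]-tz).round(1),"turn",turn.round(1),"F",s["ft_force"].round(1),"open",(s["opening"]*95.1).round(1))
E
python3 -m crank '[[-264,-248,0,67,95],[-264,-248,0,67,95],[-264,-248,0,67,95],[-264,-248,0,67,95],[-264,-248,0,67,95],[-264,-248,0,67,95],[-264,-248,0,67,95],[-264,-248,0,67,95],[-264,-248,0,67,95],[-264,-248,0,67,95]]'
python3 -c "
from h import *;go(-50,2,200,np.load('p.npy'))"
```

```text
t: 0.98
eef_pos: [359.5, 286.3, 208.1]
tcp_rot: [3.141, 0.001, 1.682]
ft_force: [-0.5, 0.2, -0.1]
opening: 1.0
grip_force: 0.0Traceback (most recent call last):
  File "<string>", line 2, in <module>
    from h import *;go(-50,2,200,np.load('p.npy'))
                    ~~^^^^^^^^^^^^^^^^^^^^^^^^^^^^
  File "h.py", line 18, in go
    "shift",(d[0]*c+d[1]*n).round(1),(d[0]*n-d[1]*c).round(1),(w[2]-tz).round(1),"turn",turn.round(1),"F",s["ft_force"].round(1),"open",(s["opening"]*95.1).round(1))
                                                                                                                                        ^^^^^^^^^^^^^^^^^^^^^^^^^
AttributeError: 'float' object has no attribute 'round'
```

```bash
sed -i 's/(s\["opening"\]\*95.1).round(1)/round(s["opening"]*95.1,1)/' h.py
python3 -c "
from h import *;go(-50,2,200,np.load('p.npy'))"
```

```text
t 0.98 eef [359.5 286.3 208.1] stage -380.1 142.5 yaw 1.682 shift -326.7 148.2 8.1 turn 132.5 F [-0.5  0.2 -0.1] open 95.1
```

```bash

python3 -m crank '[[-327,148,0,66,60],[-327,148,0,66,60],[-327,148,0,66,60],[-327,148,0,66,60],[-327,148,0,66,60],[-327,148,0,66,60],[-327,148,0,66,60],[-327,148,0,66,60],[-327,148,0,66,60],[-327,148,0,66,60]]'
python3 -m crank '[[0,0,0,66.5,60],[0,0,0,66.5,60],[0,0,0,66.5,60],[0,0,0,66.5,60],[0,0,0,66.5,60],[0,0,0,66.5,60],[0,0,0,66.5,60],[0,0,0,66.5,60],[0,0,0,66.5,60],[0,0,0,66.5,60]]'
python3 - <<'E'
from h import *
from cell import env
go(-50,2,180,np.load('p.npy'))
c=env.read_camera("wrist");pickle.dump(c,open("c1.pkl","wb"));cv2.imwrite("pics/w1.png",c["img"])
E
```

```text
t: 1.82
eef_pos: [546.5, -20.7, 207.5]
tcp_rot: [3.141, -0.0, 0.53]
ft_force: [-0.8, -0.2, -0.5]
opening: 0.628
grip_force: 0.0
t: 2.65
eef_pos: [544.3, -16.6, 207.8]
tcp_rot: [3.142, 0.0, -0.626]
ft_force: [-0.1, 0.2, 0.5]
opening: 0.632
grip_force: 0.0
t 2.65 eef [544.3 -16.6 207.8] stage -52.1 6.9 yaw -0.626 shift 2.1 4.9 27.8 turn 0.2 F [-0.1  0.2  0.5] open 60.1
```

View pics/w1.png

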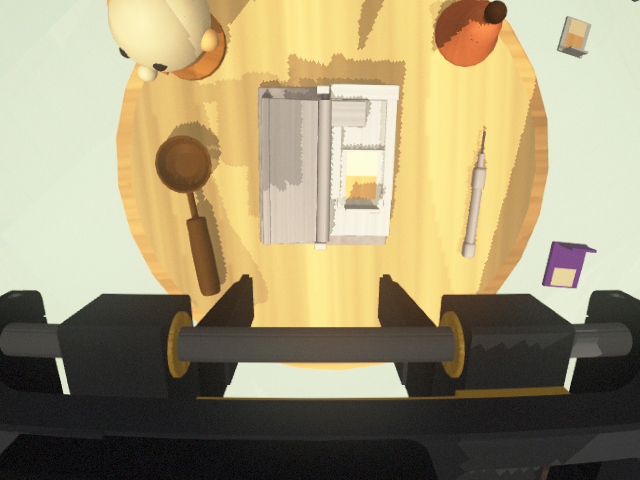

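The wrist view shows the stage with posts at (323,89) and (320,246) and the lip near (362,206). The finger tips at (248,277) and (385,277) are lined up behind the stage. I'll enlarge it once to refine the fit.

```bash
python3 - <<'E'
from h import *
c=pickle.load(open("c1.pkl","rb"));p=np.load("p.npy")
im=cv2.resize(c["img"][75:255,245:415],None,fx=3.3,fy=3.3,interpolation=cv2.INTER_CUBIC);cv2.imwrite("pics/w1c.png",im)
P=[(-64,0,37),(64,0,37),(70,-60,20),(-58,-60,20),(-60,47.5,48),(p[4]-25,-18,47),(p[4]-25,-46,47)]
print(((proj(c,s2w(p,P))-[245,75])*3.3).round(0).tolist())
E
```

```text
[[263.0, 555.0], [268.0, 39.0], [503.0, 27.0], [480.0, 519.0], [77.0, 550.0], [338.0, 442.0], [450.0, 443.0]]
```

View pics/w1c.png

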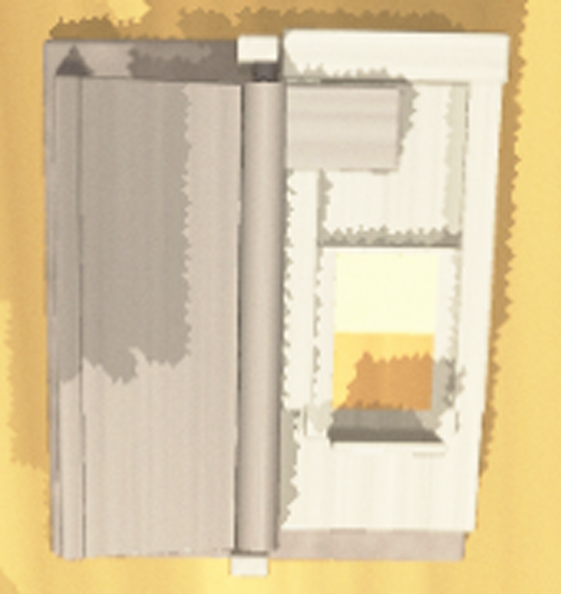

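```bash

python3 -m crank '[[0,0,20,0,60],[0,0,40,0,60],[0,0,60,0,60],[0,0,60,0,60],[0,0,60,0,60]]'
python3 - <<'E'
from h import *
p=np.load("p.npy");p[:3]=s2w(p,[-1.7,1.5,2])[0];np.save("p2.npy",p);print(p)
go(-48,2,100,p)
E
```

```text
t: 3.12
eef_pos: [544.1, -16.6, 147.6]
tcp_rot: [3.141, 0.002, -0.618]
ft_force: [-0.2, 0.9, 0.2]
opening: 0.631
grip_force: 0.0
[581.88321808 -50.67976159  29.89133526  -0.63073835  -7.32564204]
t 3.12 eef [544.1 -16.6 147.6] stage -50.6 5.3 yaw -0.618 shift 2.5 3.3 47.6 turn 0.7 F [-0.2  0.9  0.2] open 60.0
```

```bash

python3 -m crank '[[2.5,3.5,15,0.7,60],[2.5,3.5,30,0.7,60],[2.5,3.5,44,0.7,60],[2.5,3.5,44,0.7,60],[2.5,3.5,44,0.7,60]]'
python3 - <<'E'
from h import *
from cell import env
go(-48,2,82,np.load("p2.npy"))
c=env.read_camera("wrist");pickle.dump(c,open("c2.pkl","wb"));cv2.imwrite("pics/w2.png",c["img"])
E
```

```text
t: 3.53
eef_pos: [544.8, -21.0, 104.9]
tcp_rot: [-3.141, -0.0, -0.631]
ft_force: [-0.3, 0.5, -0.3]
opening: 0.636
grip_force: 0.0
t 3.53 eef [544.8 -21.  104.9] stage -47.5 2.1 yaw -0.631 shift -0.5 0.1 22.9 turn -0.0 F [-0.3  0.5 -0.3] open 60.5
```

View pics/w2.png

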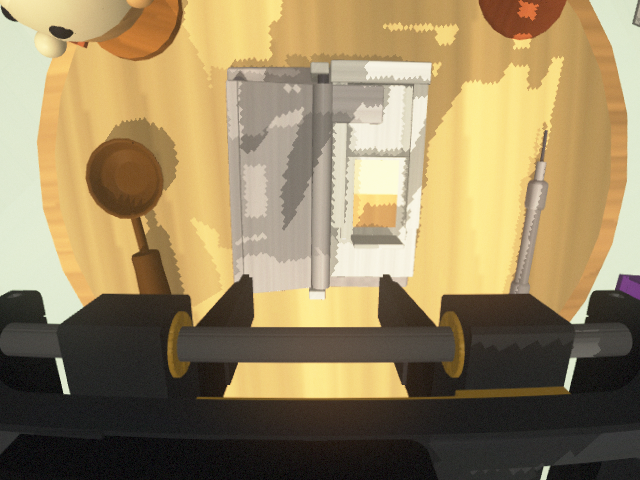

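The tips at (248,277) and (383,277) sit at the near end of the plate, whose near corner is at (240,280); the lip is at (377,240). I'll check the relative geometry by projection.

```bash
python3 - <<'E'
from h import *
c=pickle.load(open("c2.pkl","rb"));p=np.load("p2.npy")
P=[(-64,0,37),(64,0,37),(70,-60,20),(-58,-60,20),(-60,47.5,48),(56,47.5,48),(p[4]-22,-18,47),(p[4]-22,-46,47)]
print("stage",proj(c,s2w(p,P)).round(0).tolist())
w=np.array([544.8,-21,104.9]);y=-.631;X=np.array([np.cos(y),np.sin(y),0]);Y=np.array([np.sin(y),-np.cos(y),0])
for dx in(-10,10):
  for dy in(-42,-30,30,42):
    print(dx,dy,proj(c,w+dx*X+dy*Y-[0,0,19]).round(0).tolist(),proj(c,w+dx*X+dy*Y+[0,0,20]).round(0).tolist())
E
```

```text
stage [[321.0, 294.0], [322.0, 67.0], [426.0, 63.0], [414.0, 275.0], [239.0, 295.0], [228.0, 80.0], [354.0, 243.0], [404.0, 243.0]]
-10 -42 [[242.0, 296.0]] [[226.0, 329.0]]
-10 -30 [[263.0, 296.0]] [[252.0, 329.0]]
-10 30 [[372.0, 296.0]] [[384.0, 329.0]]
-10 42 [[394.0, 296.0]] [[411.0, 329.0]]
10 -42 [[240.0, 262.0]] [[223.0, 288.0]]
10 -30 [[262.0, 262.0]] [[250.0, 288.0]]
10 30 [[374.0, 262.0]] [[387.0, 288.0]]
10 42 [[396.0, 262.0]] [[414.0, 288.0]]
```

```bash

python3 -m crank '[[0,0,3,0,60],[0,0,6,0,60],[0,0,9,0,60],[0,0,12,0,60],[0,0,12,0,60],[0,0,12,0,60]]'; python3 -m crank '[[0,0,2,0,60],[0,0,4,0,60],[0,0,4,0,60],[0,0,4,0,60]]'
python3 - <<'E'
from h import *
from cell import env
go(-48,2,82,np.load("p2.npy"))
c=env.read_camera("wrist");pickle.dump(c,open("c3.pkl","wb"))
b=env.read_camera("side");a=cv2.resize(b["img"][220:310,290:400],(640,524),interpolation=cv2.INTER_CUBIC);cv2.imwrite("pics/s3.png",a)
E
```

```text
t: 4.08
eef_pos: [544.4, -20.9, 91.9]
tcp_rot: [3.141, 0.0, -0.631]
ft_force: [-0.4, -0.2, -0.2]
opening: 0.631
grip_force: 0.0
t: 4.42
eef_pos: [544.4, -20.9, 87.9]
tcp_rot: [3.142, 0.0, -0.631]
ft_force: [-0.5, -0.3, -0.1]
opening: 0.631
grip_force: 0.0
t 4.42 eef [544.4 -20.9  87.9] stage -47.8 1.9 yaw -0.631 shift -0.2 -0.1 5.9 turn -0.0 F [-0.5 -0.3 -0.1] open 60.1
```

View pics/s3.png

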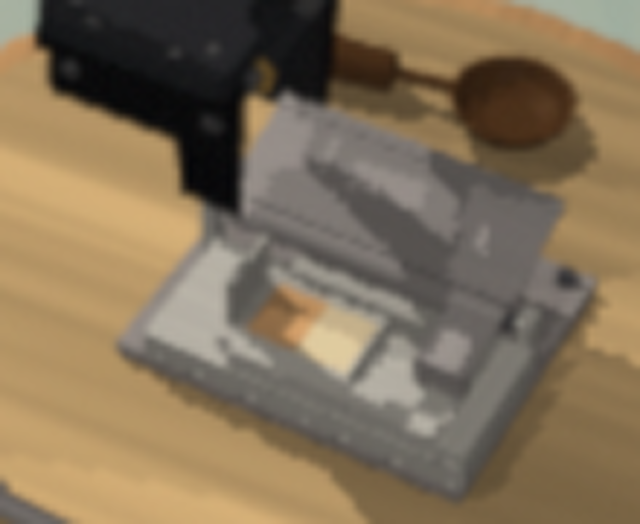

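The side crop shows the near finger's tip edge running (183,190) to (240,212), behind the lip at (245,280), with no force yet. I'll check how high the tip really is.

```bash
python3 - <<'E'
from h import *
from cell import env
p=np.load("p2.npy");b=pickle.load(open("c0.pkl","rb"))["side"]
for ahead in(0,10,19):
  z=87.9-ahead-p[2]
  print(ahead,z.round(1),((proj(b,s2w(p,[(-57.8,-40,z),(-37.8,-40,z),(-37.8,-28,z)]))-[290,220])*5.82).round(0).tolist())
print(((proj(b,s2w(p,[(-64,0,37),(70,-60,20),(-32,-46,47),(-32,-18,47)]))-[290,220])*5.82).round(0).tolist())
E
```

```text
0 58.0 [[169.0, 218.0], [219.0, 239.0], [235.0, 217.0]]
10 48.0 [[169.0, 238.0], [219.0, 258.0], [235.0, 237.0]]
19 39.0 [[169.0, 255.0], [218.0, 276.0], [234.0, 254.0]]
[[208.0, 184.0], [465.0, 465.0], [225.0, 277.0], [262.0, 227.0]]
```

No contact yet, and both views put the finger ends near TCP height. I'll creep down and let the force show where contact starts.

```bash

python3 -m crank '[[0,0,2,0,60],[0,0,4,0,60],[0,0,6,0,60],[0,0,6,0,60]]'|grep -E 'eef|force'; python3 -m crank '[[0,0,2,0,60],[0,0,4,0,60],[0,0,4,0,60]]'|grep -E 'eef|force'; python3 -m crank '[[0,0,2,0,60],[0,0,4,0,60],[0,0,4,0,60]]'|grep -E 'eef|force'
python3 - <<'E'
from h import *
from cell import env
go(-48,2,63,np.load("p2.npy"));print(env.state()["moment"])
E
```

```text
eef_pos: [544.2, -20.9, 81.5]
ft_force: [0.3, -0.1, -0.7]
grip_force: 0.0
eef_pos: [544.3, -20.9, 77.6]
ft_force: [-0.4, -0.0, -0.5]
grip_force: 0.0
eef_pos: [544.3, -20.9, 73.6]
ft_force: [0.2, -0.0, 0.0]
grip_force: 0.0
t 5.35 eef [544.3 -20.9  73.6] stage -47.9 1.9 yaw -0.631 shift -0.1 -0.1 10.6 turn -0.0 F [ 0.2 -0.   0. ] open 60.4
[ 0.02911841  0.1472095  -0.02766186]
```

```bash

for i in 1 2 3; do python3 -m crank '[[0,0,1.5,0,60],[0,0,3,0,60],[0,0,3,0,60]]'|grep -E 'eef|_force'; done; python3 -c "
from cell import env;print(env.state()['moment'])"
```

```text
eef_pos: [544.3, -20.9, 70.7]
ft_force: [0.1, -0.3, 0.1]
grip_force: 0.0
eef_pos: [544.6, -20.8, 68.0]
ft_force: [-0.9, 0.3, 3.5]
grip_force: 1.9
eef_pos: [544.9, -20.7, 65.3]
ft_force: [-0.5, 2.5, 6.3]
grip_force: 2.4
[ 0.57885195 -0.00725955  0.01965779]
```

Contact is at TCP z≈69.5, and the force is within the press range at 6 N. About 11 mm past contact gives roughly clip 0.3, so I'll continue to TCP z≈58.5 and check the view before pushing.

```bash

for i in 1 2; do python3 -m crank '[[0,0,1.2,0,60],[0,0,2.4,0,60],[0,0,3.6,0,60],[0,0,3.6,0,60]]'|grep -E 'eef|_force'; done
python3 - <<'E'
from h import *
from cell import env
go(-48,2,58.5,np.load("p2.npy"))
w=env.read_camera("wrist");b=env.read_camera("side");pickle.dump((w,b),open("c4.pkl","wb"))
A=cv2.resize(w["img"][20:320,190:450],(520,600));B=cv2.resize(b["img"][240:300,310:385],(280,224),interpolation=cv2.INTER_CUBIC)
o=pickle.load(open("c0.pkl","rb"))["side"]["img"];C=cv2.resize(o[240:300,310:385],(280,224),interpolation=cv2.INTER_CUBIC)
M=np.zeros((600,800,3),np.uint8);M[:,:520]=A;M[:224,520:]=B;M[300:524,520:]=C;cv2.imwrite("pics/m4.png",M)
E
```

```text
eef_pos: [545.2, -20.6, 61.8]
ft_force: [0.2, 4.5, 6.3]
grip_force: 3.1
eef_pos: [545.4, -20.5, 58.4]
ft_force: [1.8, 5.2, 7.1]
grip_force: 3.8
t 6.77 eef [545.4 -20.5  58.4] stage -47.3 2.9 yaw -0.632 shift -0.7 0.9 -0.1 turn -0.0 F [1.8 5.2 7.1] open 59.9
```

View pics/m4.png

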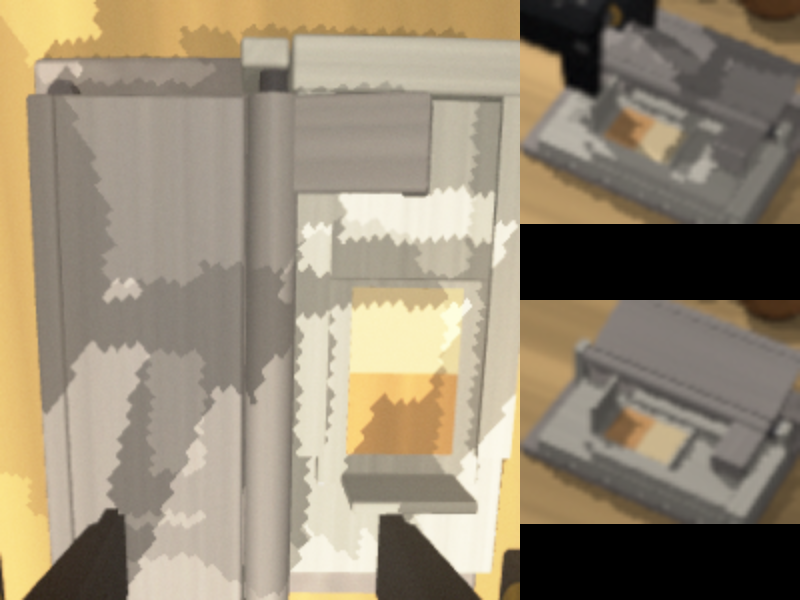

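The plate is nearly level and the jaw is raised in front of the holder. The right fingertip (395,515 in the montage) stands just behind the lip (345–475, 510). I'll push along tool +x, watching the force.

```bash

python3 -m crank '[[1.5,0,0,0,60],[3,0,0,0,60],[4.5,0,0,0,60],[6,0,0,0,60],[7.5,0,0,0,60],[9,0,0,0,60],[10,0,0,0,60],[10,0,0,0,60]]'|grep -E 'eef|_force'
python3 -m crank '[[1.5,0,0,0,60],[3,0,0,0,60],[4.5,0,0,0,60],[6,0,0,0,60],[7.5,0,0,0,60],[9,0,0,0,60],[10,0,0,0,60],[10,0,0,0,60]]'|grep -E 'eef|_force'
python3 - <<'E'
from h import *
from cell import env
go(-2,2,58.5,np.load("p2.npy"))
c0=pickle.load(open("c4.pkl","rb"))[1]["img"]
c=env.read_camera("side");pickle.dump(c,open("c5.pkl","wb"))
p=np.load("p2.npy")
def paint(im):  # cream coupon centroid in side view
    h=cv2.cvtColor(im,cv2.COLOR_BGR2HSV)[255:295,320:370];m=(h[...,1]>70)&(h[...,2]>100);y,x=np.nonzero(m);return x.mean()+320,y.mean()+255,m.sum()
print(paint(c0),paint(c["img"]))
for s in(-7.3,10,33):print(s,proj(c,s2w(p,[(s,-32,26)])).round(1))
E
```

```text
eef_pos: [551.5, -26.3, 58.0]
ft_force: [-5.3, 3.7, 8.5]
grip_force: 4.1
eef_pos: [559.5, -32.3, 58.0]
ft_force: [-5.3, 3.8, 8.4]
grip_force: 4.0
t 8.2 eef [559.5 -32.3  58. ] stage -28.9 1.7 yaw -0.631 shift 26.9 -0.3 -0.5 turn -0.0 F [-5.3  3.8  8.4] open 60.2
(np.float64(335.2891986062718), np.float64(280.74564459930315), np.int64(287)) (np.float64(338.18910256410254), np.float64(280.8685897435897), np.int64(312))
-7.3 [[342.1 274.5]]
10 [[349.6 277.6]]
33 [[359.6 281.7]]
```

```bash

python3 -m crank '[[1.5,0,0,0,60],[3,0,0,0,60],[4.5,0,0,0,60],[6,0,0,0,60],[7.5,0,0,0,60],[9,0,0,0,60],[10,0,0,0,60],[10,0,0,0,60]]'|grep -E 'eef|_force'
python3 -m crank '[[1,0,0,0,60],[2,0,0,0,60],[3,0,0,0,60],[4,0,0,0,60],[5,0,0,0,60],[6,0,0,0,60],[6,0,0,0,60]]'|grep -E 'eef|_force'
python3 - <<'E'
from h import *
from cell import env
go(-2,2,58.5,np.load("p2.npy"))
E
```

```text
eef_pos: [567.6, -38.1, 58.0]
ft_force: [-4.5, 3.0, 7.3]
grip_force: 4.0
eef_pos: [572.4, -41.7, 58.0]
ft_force: [-5.5, 3.1, 8.8]
grip_force: 4.2
t 9.5 eef [572.4 -41.7  58. ] stage -13.0 1.7 yaw -0.631 shift 11.0 -0.3 -0.5 turn -0.0 F [-5.5  3.1  8.8] open 59.8
```

```bash

python3 -m crank '[[1,0,0,0,60],[2,0,0,0,60],[3,0,0,0,60],[4,0,0,0,60],[5,0,0,0,60],[6,0,0,0,60],[6,0,0,0,60]]'|grep -E 'eef|_force'
for i in 1 2; do python3 -m crank '[[1,0,0,0,60],[2,0,0,0,60],[2,0,0,0,60]]'|grep -E 'eef|_force';done
python3 - <<'E'
from h import *
from cell import env
go(-2,2,58.5,np.load("p2.npy"))
E
```

```text
eef_pos: [577.3, -45.2, 58.0]
ft_force: [-5.4, 3.3, 7.9]
grip_force: 4.0
eef_pos: [578.8, -46.4, 58.0]
ft_force: [-5.1, 4.0, 7.9]
grip_force: 4.1
eef_pos: [579.2, -46.7, 57.9]
ft_force: [-11.9, 7.9, 11.8]
grip_force: 8.1
t 10.58 eef [579.2 -46.7  57.9] stage -4.5 1.6 yaw -0.632 shift 2.5 -0.4 -0.6 turn -0.1 F [-11.9   7.9  11.8] open 60.1
```

```bash

python3 -m crank '[[1,0,0,0,60],[2,0,0,0,60],[2,0,0,0,60]]'|grep -E 'eef|_force'
python3 - <<'E'
from h import *
from cell import env
p=np.load("p2.npy");go(-2,2,58.5,p)
b=env.read_camera("side");w=env.read_camera("wrist");pickle.dump((w,b),open("c6.pkl","wb"))
w0=pickle.load(open("c4.pkl","rb"))[0]
# track coupon (orange/cream) relative to stage in wrist views: lip & coupon edge
def orange(c):
    h=cv2.cvtColor(c["img"],cv2.COLOR_BGR2HSV);m=((h[...,0]<18)&(h[...,1]>130)&(h[...,2]>100)).astype(np.uint8);m[:, :340]=0;m[:,440:]=0;m[:100]=0;m[300:]=0
    n,l,s,q=cv2.connectedComponentsWithStats(m);i=1+s[1:,4].argmax();return s[i].tolist(),q[i].round(1)
for n,c,s in(("before",w0,-7.3),("after",w,33)):
    print(n,orange(c),"coupon predicted centre",proj(c,s2w(p,[(s-5,-32,26),(s+7,-32,26)])).round(1).tolist(),"lip front top",proj(c,s2w(p,[(s-22,-18,47),(s-22,-46,47)])).round(1).tolist(), "endstop",proj(c,s2w(p,[(58,-32,25)])).round(1).tolist())
E
```

```text
eef_pos: [579.3, -46.9, 57.8]
ft_force: [-16.8, 13.8, 17.0]
grip_force: 12.4
t 10.83 eef [579.3 -46.9  57.8] stage -4.3 1.5 yaw -0.632 shift 2.3 -0.5 -0.7 turn -0.1 F [-16.8  13.8  17. ] open 59.8
before ([367, 207, 51, 40, 1322], array([396. , 230.7])) coupon predicted centre [[390.7, 221.8], [391.8, 196.9]] lip front top [[366.0, 269.4], [429.5, 269.2]] endstop [[396.3, 66.2]]
after ([365, 214, 52, 39, 1337], array([394. , 236.7])) coupon predicted centre [[387.8, 227.6], [389.0, 202.8]] lip front top [[363.0, 276.2], [426.4, 275.9]] endstop [[390.2, 163.9]]
```

The stop is hard: force is rising with no motion. The coupon tracks at 40.3 mm of travel, which puts the holder home. I'll ease back off the lip with the clip still held down, and recheck before releasing.

```bash

python3 -m crank '[[-1,0,0,0,60],[-2,0,0,0,60],[-3,0,0,0,60],[-4,0,0,0,60],[-6,0,0,0,60],[-8,0,0,0,60],[-9,0,0,0,60],[-9,0,0,0,60]]'|grep -E 'eef|_force'
cat >>h.py <<'E'
def chk(tag,c,p,s=33):
    h=cv2.cvtColor(c["img"],cv2.COLOR_BGR2HSV);m=((h[...,0]<18)&(h[...,1]>130)&(h[...,2]>100)).astype(np.uint8)
    u,v=proj(c,s2w(p,[(s-5,-32,26)]))[0].astype(int);k=np.zeros_like(m);k[max(0,v-30):v+45,u-35:u+45]=1;m*=k
    n,l,st,q=cv2.connectedComponentsWithStats(m);i=1+st[1:,4].argmax();t=proj(c,s2w(p,[(s-5,-32,26),(s+5,-32,26)]))
    print(tag,st[i].tolist(),(q[i]-t[0]).round(1),"px/10mm",(t[1]-t[0]).round(1))
E
python3 - <<'E'
from h import *
from cell import env
p=np.load("p2.npy");go(-2,2,58.5,p)
w=env.read_camera("wrist");chk("home",pickle.load(open("c6.pkl","rb"))[0],p);chk("backed",w,p)
E
```

```text
eef_pos: [577.7, -44.7, 58.9]
ft_force: [3.2, -2.7, 6.3]
grip_force: 3.7
t 11.6 eef [577.7 -44.7  58.9] stage -7.0 2.4 yaw -0.632 shift 5.0 0.4 0.4 turn -0.1 F [ 3.2 -2.7  6.3] open 59.8
home [365, 214, 52, 39, 1337] [6.2 9. ] px/10mm [  0.9 -20.7]
backed [366, 208, 52, 39, 1324] [6.2 9.4] px/10mm [  0.9 -20.7]
```

```bash

python3 -m crank '[[0,0,-1.5,0,60],[0,0,-3,0,60],[0,0,-5,0,60],[0,0,-7,0,60],[0,0,-9,0,60],[0,0,-11,0,60],[0,0,-14,0,60],[0,0,-18,0,60],[0,0,-24,0,60],[0,0,-30,0,60]]'|grep -E 'eef|_force'
python3 -m crank '[[0,0,-20,0,60],[0,0,-50,0,60],[0,0,-80,0,60],[0,0,-110,0,60],[0,0,-120,0,60],[0,0,-120,0,60]]'|grep -E 'eef|_force'
python3 - <<'E'
from h import *
from cell import env
p=np.load("p2.npy");go(-2,2,58.5,p)
w=env.read_camera("wrist");b=env.read_camera("side");pickle.dump((w,b),open("c7.pkl","wb"));cv2.imwrite("pics/w7.png",w["img"])
chk("w1 start",pickle.load(open("c1.pkl","rb")),p,-7.3);chk("up",w,p)
c0=pickle.load(open("c0.pkl","rb"))["side"]["img"]
d=(cv2.absdiff(c0,b["img"]).max(2)>35).astype(np.uint8);n,l,s,q=cv2.connectedComponentsWithStats(d)
print([x.tolist() for x in s[1:] if x[4]>12])
E
```

```text
eef_pos: [575.9, -43.9, 88.3]
ft_force: [0.8, -0.2, 0.2]
grip_force: 0.0
eef_pos: [576.8, -44.1, 210.8]
ft_force: [-0.4, 0.1, -0.8]
grip_force: 0.0
t 12.98 eef [576.8 -44.1 210.8] stage -8.0 2.3 yaw -0.631 shift 6.0 0.3 152.3 turn -0.0 F [-0.4  0.1 -0.8] open 59.8
w1 start [349, 182, 26, 17, 334] [2.3 6.3] px/10mm [  0.3 -11.8]
up [345, 185, 27, 17, 338] [2.7 6.7] px/10mm [  0.3 -11.6]
[[40, 0, 102, 267, 14023], [148, 0, 42, 79, 1621], [225, 0, 172, 219, 16014], [136, 14, 9, 22, 95], [0, 23, 5, 63, 173], [136, 44, 13, 36, 176], [308, 79, 6, 3, 14], [0, 100, 10, 60, 436], [0, 160, 11, 16, 130], [0, 222, 14, 3, 19], [251, 225, 48, 96, 2596], [0, 248, 54, 40, 865], [121, 252, 8, 6, 20], [329, 263, 40, 29, 398], [388, 282, 11, 10, 41], [19, 290, 16, 32, 112], [410, 314, 20, 15, 79], [30, 319, 25, 13, 160], [298, 323, 54, 37, 794], [397, 337, 11, 9, 50], [537, 388, 7, 14, 29], [351, 392, 14, 19, 121], [242, 420, 14, 5, 23], [374, 433, 5, 8, 15], [361, 435, 14, 14, 105], [331, 447, 32, 13, 99]]
```

The coupon is still at home: its offset matches the start view to about 0.3 mm after the 40.3 mm shift. The hand is clear with no force on it, so I'll hand in.

```bash
python3 -c "
from cell import env;print(env.job_done())"
```

```text
the job is handed in; nothing more can be done
None
```

I held the clip open while pushing the holder about 40 mm to a hard stop at home, then let the clip close on it, took the hand clear, and handed the job in at about 13 s; I did not directly check the closed clip angle or look at a picture after letting go.

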